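# Seat the yellow check disc in the gauge block

### The job

The film gauge is about to be checked: with the fingertips, nudge the yellow disc across the deck of the grey check block until it drops flat into the round recess, then push the keeper's red tab toward the recess as far as it goes, so that the keeper covers the disc's edge. Do not pick the disc up, and leave the blue disc and the things round the block where they are.

Things in the scene. Friction and masses are not known exactly. Their poses are not given: they have to be found in the camera images.
- check_block: grey steel block fixed to the table, 170 mm along its x, 260 mm along its y, 30 mm high; origin at the centre of its underside, z up; the deck is its flat top, 30 mm above the origin. On the deck, two dark guide bars 50 x 8 x 9 mm high lie along x from x = 5 to 55 mm, centred at y = -20.5 and +20.5 mm, with the keeper between them
- recess (a point): centre of the mouth of the round recess, at deck height, at block x = -30 mm, y = 0; the recess is 54 mm across (2 mm clearance all round a disc) and 10 mm deep, with a copper-coloured floor and a 1.5 mm chamfer, so a disc that drops in lies flush with the deck
- yellow_center (a point): centre of the loose yellow disc (half-way up), 50 mm in diameter, 10 mm thick, 120 g, with a small steel-grey dot on its top; it starts lying flat on the deck to one side (block +y or -y) of the recess
- blue_center (a point): centre of the loose blue disc (half-way up), same size as the yellow one, lying on the deck on the other side of the recess; leave it
- keeper (a joint): slide of the keeper, a steel tongue 50 x 30 x 4 mm that runs 2 mm above the deck along the block's -x; 0 = fully back, 0.035 m = fully home over the edge of the recess, which stops it; it starts within 8 mm of fully back, and stays where it is left (friction about 1.5 N)
- keeper_tab (a point): centre of the top edge of the keeper's upright red tab, 32 mm above the deck; the tab is 8 mm thick along block x, 30 mm wide along block y, and reaches from 4 to 32 mm above the deck; it moves with the keeper, and is pushed from its far side toward the recess, along the block's -x, above the guide bars
- film_gauge: black hand-held film gauge 120 x 68 x 28 mm lying on the table; bystander; origin under its centre
- tin_red: small red paint tin, 58 mm across, 58 mm high, on the table; bystander; origin under its centre
- marker: white marker pen with a blue cap, 139 mm long, 14 mm high, on the table; bystander; origin under its centre
Things that resemble listed ones, but are neither listed nor needed, are in the scene too. There is more than one size of the part that bears yellow_center; the job needs the middle-sized.

How it is judged:
By the outcome, as a careful person would: the job done as asked, in the order asked, and still so for the second after the job is handed in, with the robot touching nothing.
It also fails if it takes over 46 s, if anything falls off the work surface, if the arm or the gripper's body presses on something with over 40 N, if the wrist force passes 120 N, or if a joint passes its speed limit or range.

### The arm

A 6-joint arm with a two-finger parallel gripper is mounted at the origin on a cart in front of the work surface, level with it; the furniture and walls round the work are solid. World frame = base frame: x ahead of the robot, y to its left, z up, the work surface at z = 0. Lengths are in m, angles in rad, forces in N, time in s.
With the tool pointing down it reaches from about 0.35 to 0.85 m from the base axis. Payload 8.1 kg.
Tool frame: the origin (TCP) lies at the very end of the fingers, on their centre line; the grasp point (between the pads) lies 19 mm behind it; z points along the fingers, y is the line along which they close (so a half turn about z gives the same grasp; the last joint's range is limited). The gripper opens to 93 mm and grips with 3 to 60 N. Pads are 15 mm wide; open, the fingers measure 128 mm over their backs; the gripper's body (75 mm by 188 mm) begins 65 mm behind the grasp point.
Start: joints at [-1.341, 0.13, 1.488, -0, 1.523, -0.085], TCP at [0.186, -0.571, 0.219] pointing down, gripper open.
Joint ranges: [-2.96, 2.96], [-0.89, 2.26], [0.02, 2.5], [-1.34, 4.48], [0, 2.73], [-2.66, 2.66]. Speed limits (rad/s): [2.39, 2.39, 2.79, 3.14, 3.14, 3.14].

### API

Orientations are given as a rotation vector (axis times angle).
In Python, from plant import read_state, eyes, workorder gives the robot as it stands. The module is installed in compiled form; this text tells all that it offers.
- The arm moves only by the tool play_rows, never from a script. Its argument "targets" is one flat list of numbers, 4 for each row, row after row: the shift along the tool's x, y, z in cm, then the turn about the tool's z in degrees. In form: [dx, dy, dz, roll, dx, dy, dz, roll, ...]. A call has 1 to 8 rows; each row is the pose to reach, as a shift and turn from the pose commanded when the call began, along the tool's axes at that moment; what a row does not reach only later rows make up. A row lasts 1/12 s, in which the tool goes at most 41.7 mm and 7.16 degrees, less where a joint would pass 70% of its speed; a pose out of reach is approached as far as the arm can. A call with a gripper value outside its range is refused whole. "grip" is the finger opening in cm, from 0 to 9.3, set as the call begins (left out, the last holds). The fingers move at their own pace and stop on an object; "grip_force" is the grip in N (left out, the last holds). Time passes only in rows, so rows that repeat a pose let the fingers close. It gives the time, the measured TCP pose, the force, the opening and the grip force at its end, in the units of the state.
- read_state(): the state, without advancing time (a new reading comes with each control period).
- eyes.read_camera(name): name is "scene" or "side" or "wrist"; returns a dict with "image" (384x512x3 uint8, red, green, blue), "vfov" (degrees; the focal length in pixels is half the picture's height over the tangent of half this angle, whatever the lens; pixels are square), "cx", "cy" (the principal point, pixels), "cam_to_world" (4x4, takes a point from camera to world coordinates); the wrist camera has in their place "T_tool_cam" (4x4, takes a point from camera to tool coordinates, whose origin is the TCP and whose axes are the flange's). Camera axes: x right, y up, looking along -z (the intrinsics and any distortion apply to the point x, -y, -z); pixel columns grow to the right and rows downward; lengths in m; the calibration is good to about 2 mm. A picture is of the moment at which its call begins: read the wrist's pose just before it. There is no depth.
- workorder.close_job(): hands the job in; it is judged then, once.
The state is a dict: "t": time; "q": joint angles; "dq": joint speeds; "joint_torque": joint torques, N m; "tool_pos": TCP position; "orientation": TCP orientation; "force": force on the tool from outside, world axes, zero at the start; "wrist_torque": the same for the moment, N m; "opening": finger opening in m; "gripper_force": force on a finger pad.
Only numpy, scipy, OpenCV 4.12 (cv2) and the standard library are available. Lean on these libraries where they do the work, as an engineer would, in place of code of your own. Each camera call takes 0.05 s, during which the arm holds its last target. There are 200 camera calls.

## Working session

There is one attempt and no reset: what is moved stays moved. The work goes in short steps, Python scripts to look and compute and a tool call to move; the robot and the scene stay as the last step left them, time stands still between calls to the robot, and variables do not carry over. Pictures are saved under pics/ and viewed, at most 12 in all, crops included, and the job is handed in when it is done.

Besides the shell and the picture viewer there is one more tool, called after "Call:" as name(argument=value, ...) on one line, values as JSON. play_rows: Moves the arm, as the interface text tells. Its arguments: {"type":"object","properties":{"targets":{"type":"array"},"grip":{"type":"number"},"grip_force":{"type":"number"}},"required":["targets"]}

```bash
mkdir -p pics; cat > h.py <<'E'
import numpy as np, cv2
from scipy.spatial.transform import Rotation as R
from plant import read_state, eyes, workorder
def cam(name):
    s=read_state(); c=eyes.read_camera(name)
    if name=="wrist":
        T=np.eye(4);T[:3,:3]=R.from_rotvec(s["orientation"]).as_matrix();T[:3,3]=s["tool_pos"]
        c["M"]=T@np.array(c["T_tool_cam"])
    else: c["M"]=np.array(c["cam_to_world"])
    c["f"]=c["image"].shape[0]/2/np.tan(np.radians(c["vfov"])/2)
    return c
def ray(c,u,v,z):
    k=c.get("dist")
    d=np.array([(u-c["cx"])/c["f"],-(v-c["cy"])/c["f"],-1.])
    d=c["M"][:3,:3]@d;o=c["M"][:3,3]
    return o+d*(z-o[2])/d[2]
def save(c,n): cv2.imwrite(f"pics/{n}.png",c["image"][:,:,::-1])
E
python3 - <<'E'
from h import *
s=read_state();print({k:np.round(v,3).tolist() for k,v in s.items()})
ims=[]
for n in("scene","side","wrist"):
    c=cam(n);print(n,[k for k in c],c["f"],c["cx"],c["cy"],np.round(c["M"],3).tolist())
    for k in c:
        if k not in("image","M","cam_to_world","T_tool_cam"):print(k,c[k])
    if n=="wrist":print(np.array(c["T_tool_cam"]).round(3).tolist())
    save(c,n+"0")
E
```

```text
{'t': 0.0, 'q': [-1.341, 0.131, 1.489, 0.0, 1.523, -0.085], 'dq': [0.002, -0.001, 0.002, -0.0, 0.0, 0.0], 'joint_torque': [-0.001, -55.984, -49.177, 0.077, 0.036, -0.0], 'tool_pos': [0.186, -0.57, 0.218], 'orientation': [-3.101, -0.492, 0.0], 'force': [0.169, 0.802, -0.556], 'wrist_torque': [-0.029, 0.033, -0.008], 'gripper_force': 0.0, 'opening': 0.093}
scene ['image', 'vfov', 'cx', 'cy', 'cam_to_world', 'M', 'f'] 412.0865302355955 248.24960786035084 195.83036838372016 [[-0.811, 0.38, -0.445, 0.063], [-0.585, -0.522, 0.621, 0.721], [0.004, 0.764, 0.645, 0.747], [0.0, 0.0, 0.0, 1.0]]
vfov 49.96365343914016
cx 248.24960786035084
cy 195.83036838372016
f 412.0865302355955
side ['image', 'vfov', 'cx', 'cy', 'cam_to_world', 'M', 'f'] 372.3796314380946 260.373173409695 190.7837867059883 [[0.263, 0.547, -0.795, -0.349], [-0.965, 0.163, -0.207, -0.147], [0.016, 0.821, 0.571, 0.689], [0.0, 0.0, 0.0, 1.0]]
vfov 54.55152182314767
cx 260.373173409695
cy 190.7837867059883
f 372.3796314380946
wrist ['image', 'vfov', 'cx', 'cy', 'T_tool_cam', 'M', 'f'] 277.0521825514936 257.33254348381195 194.277114949446 [[0.309, 0.917, 0.253, 0.256], [-0.951, 0.298, 0.08, -0.547], [-0.002, -0.265, 0.964, 0.383], [0.0, 0.0, 0.0, 1.0]]
vfov 69.44471138400932
cx 257.33254348381195
cy 194.277114949446
f 277.0521825514936
[[-0.001, 0.964, 0.265, 0.074], [1.0, 0.001, 0.0, -0.001], [-0.0, 0.265, -0.964, -0.166], [0.0, 0.0, 0.0, 1.0]]
```

View pics/scene0.png

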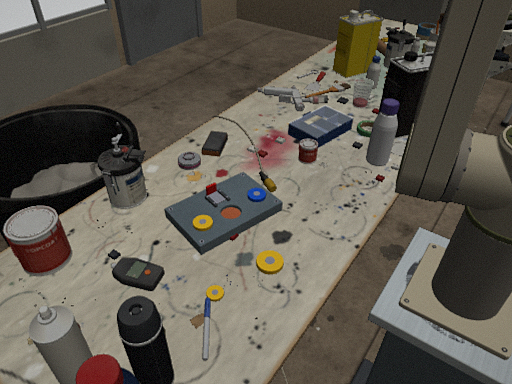

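View pics/side0.png

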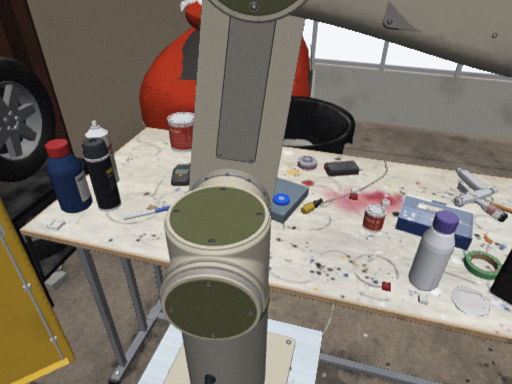

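The scene view (scene0) shows the block with the recess at (231,213), the red tab at (211,187) and the blue disc at (257,195). Possible yellow discs are (203,222) on the block, a larger one at (270,262) and a smaller one at (215,293), both on the table. I choose (203,222), the mid-size disc on the deck. In the side view the arm hides most of the block.

```bash
python3 - <<'E'
from h import *
c=cam("scene")
for n,u,v,z in[("recess",231,213,.03),("yellow",203,222,.04),("blue",257,195,.04),("tab",211,187,.062),("bigY",270,262,.01),("smallY",215,293,.01),("c_left",166,210,.03),("c_top",238,176,.03),("c_right",281,206,.03),("c_bot",204,248,.03)]:
    print(n,ray(c,u,v,z).round(3))
hsv=cv2.cvtColor(c["image"],cv2.COLOR_RGB2HSV)
m=cv2.inRange(hsv,(18,140,120),(32,255,255))
for k in cv2.findContours(m,0,2)[0]:
    if cv2.contourArea(k)>60 :
        e=cv2.fitEllipse(k);P=ray(c,*e[0],.04 if e[0][1]<240 else .01)
        b=cv2.boundingRect(k);z=P[2];print(e,P.round(3),"width",np.linalg.norm(ray(c,b[0],e[0][1],z)-ray(c,b[0]+b[2],e[0][1],z)).round(4))
cv2.imwrite("pics/crop.png",cv2.resize(c["image"][150:310,150:300,::-1],None,fx=3.7,fy=3.7,interpolation=2))
E
```

```text
recess [0.553 0.113 0.03 ]
yellow [0.582 0.188 0.04 ]
blue [0.534 0.024 0.04 ]
tab [0.636 0.091 0.062]
bigY [0.391 0.176 0.01 ]
smallY [0.439 0.319 0.01 ]
c_left [0.696 0.203 0.03 ]
c_top [ 0.633 -0.023  0.03 ]
c_right [0.464 0.014 0.03 ]
c_bot [0.531 0.246 0.03 ]
((214.49639892578125, 292.1952819824219), (14.125166893005371, 17.292695999145508), 81.83362579345703) [0.441 0.318 0.01 ] width 0.0391
((269.5157165527344, 260.5262451171875), (20.417490005493164, 26.547883987426758), 96.85157775878906) [0.394 0.173 0.01 ] width 0.0655
((202.21798706054688, 221.41238403320312), (13.63730239868164, 19.78168487548828), 86.62208557128906) [0.585 0.187 0.04 ] width 0.0495
```

View pics/crop.png

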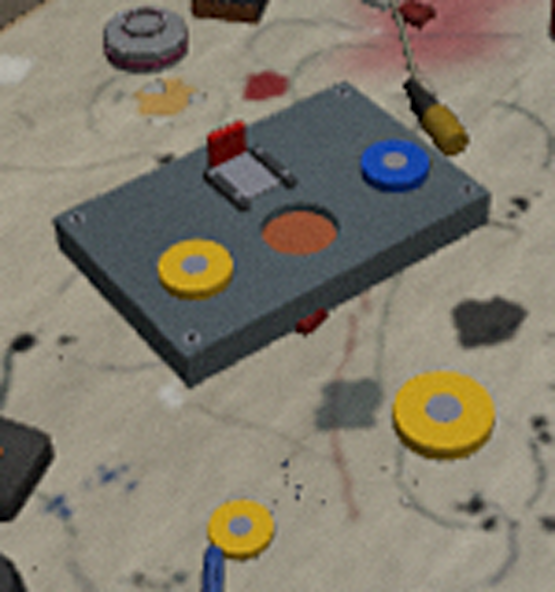

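The crop confirms it: the block disc is about 50 mm across with a grey dot, and the other two measure about 65 and 39 mm. The marker lies by the small one. Next I plan the approach.

```bash
cat >> h.py <<'E'
def go(p,yaw_deg):
    "shift in tool axes (cm) and roll for TCP goal p (world) with tool x at yaw"
    s=read_state();Rm=R.from_rotvec(s["orientation"]).as_matrix()
    d=Rm.T@(np.array(p)-s["tool_pos"])*100
    y=np.degrees(np.arctan2(Rm[1,0],Rm[0,0]))
    print("t",round(s["t"],2),"pos",np.round(s["tool_pos"],4),"yaw",y.round(1),"q",np.round(s["q"],2),"->",d.round(2),"roll",round(-(yaw_deg-y),1),"F",np.round(s["force"],1))
E
python3 - <<'E'
from h import *
c=cam("scene")
for n,b,t in[("bottle",(378,160),(388,102)),("spray",(128,205),(117,140)),("blackcan",(405,130),(408,58)),("thermos",(160,375),(140,305))]:
    B=ray(c,*b,0)
    hs=[(np.linalg.norm((ray(c,*t,z)-B)[:2]),z) for z in np.arange(0,.4,.01)]
    print(n,B.round(3),"h",min(hs))
go([.186,-.57,.36],18);go([.6,.2,.36],-113)
E
```

```text
bottle [ 0.351 -0.379  0.   ] h (np.float64(0.013264043964798881), np.float64(0.2))
spray [0.821 0.227 0.   ] h (np.float64(0.012891556016523531), np.float64(0.21))
blackcan [ 0.345 -0.606  0.   ] h (np.float64(0.05099487078466395), np.float64(0.25))
thermos [0.41  0.516 0.   ] h (np.float64(0.0009400355549391294), np.float64(0.22))
t 0.25 pos [ 0.1857 -0.5702  0.2181] yaw 18.0 q [-1.34  0.13  1.49  0.    1.52 -0.09] -> [  0.03  -0.03 -14.19] roll 0.0 F [-0.7 -0.  -0.4]
t 0.25 pos [ 0.1857 -0.5702  0.2181] yaw 18.0 q [-1.34  0.13  1.49  0.    1.52 -0.09] -> [ 63.24 -60.42 -14.13] roll 131.0 F [-0.7 -0.  -0.4]
```

Call:
play_rows(targets=[0,0,-14,0,0,0,-14,0,0,0,-14,0,0,0,-14,0,63,-60,-14,131,63,-60,-14,131,63,-60,-14,131,63,-60,-14,131], grip=2.4)

```text
t: 0.92
tool_pos: [0.2646, -0.4238, 0.3584]
orientation: [-3.128, 0.293, -0.0]
force: [1.5, 0.2, -0.5]
opening: 0.0443
gripper_force: 0.0
```

```bash
python3 - <<'E'
from h import *
go([.605,.225,.36],-113)
E
```

```text
t 0.92 pos [ 0.2646 -0.4238  0.3584] yaw -10.7 q [-1.12 -0.16  1.52  0.    1.78  0.64] -> [ 21.38 -70.08  -0.14] roll 102.3 F [ 1.5  0.2 -0.5]
```

Call:
play_rows(targets=[21,-69,0,101,21,-69,0,101,21,-69,0,101,21,-69,0,101,21,-69,0,101,21,-69,0,101,21,-69,0,101,21,-69,0,101])

```text
t: 1.58
tool_pos: [0.3985, -0.1669, 0.3589]
orientation: [-2.716, 1.579, -0.001]
force: [0.7, -0.6, 0.6]
opening: 0.0242
gripper_force: 0.0
```

```bash
python3 - <<'E'
from h import *
go([.605,.225,.2],-113)
E
```

```text
t 1.58 pos [ 0.3985 -0.1669  0.3589] yaw -60.3 q [-0.52 -0.34  1.67  0.    1.81  2.11] -> [-23.84 -37.33  15.89] roll 52.7 F [ 0.7 -0.6  0.6]
```

Going to that yaw this way would run joint 6 out of range, so I turn back the other way.

Call:
play_rows(targets=[-24,-37,0,-150,-24,-37,0,-150,-24,-37,0,-150,-24,-37,0,-150,-24,-37,0,-150,-24,-37,0,-150,-24,-37,0,-150,-24,-37,0,-150])

```text
t: 2.25
tool_pos: [0.5503, 0.1305, 0.3587]
orientation: [3.141, -0.065, 0.0]
force: [1.2, -0.5, 0.4]
opening: 0.024
gripper_force: 0.0
```

```bash
python3 - <<'E'
from h import *
go([.605,.225,.2],-113)
E
```

```text
t 2.25 pos [0.5503 0.1305 0.3587] yaw -2.4 q [ 0.14  0.02  1.35 -0.    1.77  1.75] -> [ 5.07 -9.67 15.87] roll 110.6 F [ 1.2 -0.5  0.4]
```

Call:
play_rows(targets=[5,-9.5,8,-150,5,-9.5,8,-150,5,-9.5,8,-150,5,-9.5,8,-150,5,-9.5,8,-150,5,-9.5,8,-150,5,-9.5,8,-150,5,-9.5,8,-150])

```text
t: 2.92
tool_pos: [0.6042, 0.2209, 0.2782]
orientation: [-2.787, -1.449, 0.001]
force: [0.4, -0.0, -0.5]
opening: 0.0242
gripper_force: 0.0
```

Call:
play_rows(targets=[0,0,0,-150,0,0,0,-150,0,0,0,-150,0,0,0,-150,0,0,0,-150,0,0,0,-150,0,0,0,-150,0,0,0,-150])

```text
t: 3.58
tool_pos: [0.6042, 0.2207, 0.2785]
orientation: [-1.752, -2.607, 0.001]
force: [0.5, -0.3, -0.4]
opening: 0.0237
gripper_force: 0.0
```

Call:
play_rows(targets=[0,0,0,-120,0,0,0,-120,0,0,0,-120,0,0,0,-120,0,0,0,-120,0,0,0,-120,0,0,0,-120,0,0,0,-120])

```text
t: 4.25
tool_pos: [0.6042, 0.2207, 0.2785]
orientation: [-0.288, -3.128, 0.0]
force: [-0.4, 0.9, 0.1]
opening: 0.0241
gripper_force: 0.0
```

```bash
python3 - <<'E'
from h import *
go([.605,.225,.2],-113)
E
```

```text
t 4.25 pos [0.6042 0.2207 0.2785] yaw 169.5 q [ 0.27  0.23  1.27  0.    1.64 -1.12] -> [-0.    0.44  7.85] roll 282.5 F [-0.4  0.9  0.1]
```

Still 77.5° to turn.

Call:
play_rows(targets=[0,0.4,8,-77,0,0.4,8,-77,0,0.4,8,-77,0,0.4,8,-77,0,0.4,8,-77,0,0.4,8,-77,0,0.4,8,-77,0,0.4,8,-77])

```text
t: 4.92
tool_pos: [0.6049, 0.2246, 0.1985]
orientation: [1.247, -2.883, -0.0]
force: [0.7, -0.9, -0.5]
opening: 0.0243
gripper_force: 0.0
```

Call:
play_rows(targets=[0,0,0,-20,0,0,0,-20,0,0,0,-20,0,0,0,-20])

```text
t: 5.25
tool_pos: [0.6049, 0.2247, 0.1985]
orientation: [1.727, -2.624, -0.0]
force: [0.3, -0.1, 0.1]
opening: 0.0239
gripper_force: 0.0
```

```bash
python3 - <<'E'
from h import *
go([.605,.225,.2],-113)
c=cam("wrist");save(c,"w1")
E
```

```text
t 5.25 pos [0.6049 0.2247 0.1985] yaw -113.3 q [ 0.28  0.26  1.38  0.    1.5  -2.46] -> [-0.03  0.01 -0.15] roll -0.3 F [ 0.3 -0.1  0.1]
```

View pics/w1.png

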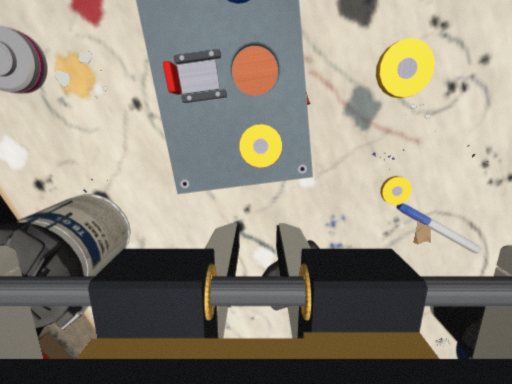

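The wrist view shows the yellow disc at (261,146), the recess at (255,71), the tab at (170,77) and the fingers below the disc. Now I measure.

```bash
cat >> h.py <<'E'
def blobs(c):
    hsv=cv2.cvtColor(c["image"],cv2.COLOR_RGB2HSV);out={}
    for n,lo,hi,z,amin in[("Y",(22,150,120),(34,255,255),.04,600),("rec",(4,110,90),(14,230,240),.02,600),("blue",(105,150,60),(125,255,255),.04,300)]:
        for k in cv2.findContours(cv2.inRange(hsv,lo,hi),0,2)[0]:
            if cv2.contourArea(k)>amin:
                e=cv2.fitEllipse(k);print(n,np.round(e[0],1),np.round(e[1],1),ray(c,*e[0],z).round(4))
E
python3 - <<'E'
from h import *
c=cam("wrist");blobs(c)
# guide bars' outer/inner corners & tab
for n,u,v,z in[("barA_l",175,58,.039),("barA_r",220,54,.039),("barB_l",182,99,.039),("barB_r",226,95,.039),("tab",170,77,.062),("screwBL",185,184,.03),("screwBR",302,169,.03)]:print(n,ray(c,u,v,z).round(4))
E
```

```text
Y [396.2 189.1] [26.5 29.5] [0.4549 0.301  0.04  ]
Y [260.  145.2] [41.3 42.1] [0.5847 0.1869 0.04  ]
Y [405.2  66. ] [51.5 60.4] [0.4079 0.1723 0.04  ]
rec [253.6  70.4] [44.3 48. ] [0.558  0.1078 0.02  ]
barA_l [0.6311 0.0655 0.039 ]
barA_r [0.5853 0.0814 0.039 ]
barB_l [0.6438 0.1054 0.039 ]
barB_r [0.5971 0.1213 0.039 ]
tab [0.6401 0.0855 0.062 ]
screwBL [0.689 0.194 0.03 ]
screwBR [0.5494 0.2347 0.03  ]
```

```bash
python3 - <<'E'
from h import *
go([.599,.229,.035],-109)
E
```

```text
t 5.35 pos [0.605  0.2246 0.1986] yaw -113.8 q [ 0.28  0.26  1.38  0.    1.5  -2.45] -> [-0.16  0.72 16.36] roll -4.8 F [-0.5  0.9 -0.4]
```

Call:
play_rows(targets=[-0.2,0.7,4,-4.8,-0.2,0.7,8,-4.8,-0.2,0.7,12,-4.8,-0.2,0.7,14.5,-4.8,-0.2,0.7,15.8,-4.8,-0.2,0.7,16.4,-4.8,-0.2,0.7,16.4,-4.8], grip=2.0)

```text
t: 5.93
tool_pos: [0.599, 0.2292, 0.034]
orientation: [1.827, -2.554, -0.001]
force: [-0.3, 0.0, 0.6]
opening: 0.02
gripper_force: 0.0
```

```bash
python3 - <<'E'
from h import *
c=cam("wrist");save(c,"w2");blobs(c);go([.558+.0304*.324,.109+.0304*.946,.035],-109)
E
```

```text
Y [479.5 254.3] [37.8 47.8] [0.4681 0.2848 0.04  ]
Y [256.1 168.3] [82.  82.9] [0.5847 0.1864 0.04  ]
Y [527.3  48.1] [68.2 94.9] [0.43   0.1722 0.04  ]
rec [255.2  18.1] [ 90.2 100.1] [0.5581 0.1073 0.02  ]
t 5.98 pos [0.6002 0.2295 0.0359] yaw -108.8 q [ 0.29  0.39  1.53  0.    1.22 -2.53] -> [9.73 0.1  0.08] roll 0.2 F [ 0.3 -0.1  0.4]
```

View pics/w2.png

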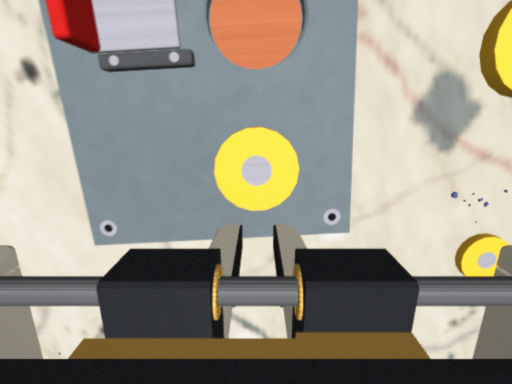

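The fingers, disc (256,168) and recess (255,18) are in line. I push slowly.

Call:
play_rows(targets=[1,0,0,0,2,0,0,0,3,0,0,0,4,0,0,0,5,0,0,0,5.8,0.1,0,0,6.5,0.1,0,0,7,0.1,0,0])

```text
t: 6.65
tool_pos: [0.5756, 0.1624, 0.0349]
orientation: [-1.829, 2.554, 0.0]
force: [0.5, 1.4, 1.4]
opening: 0.0203
gripper_force: 0.8
```

```bash
python3 - <<'E'
from h import *
c=cam("wrist");save(c,"w3");blobs(c);go([.558+.0304*.324,.109+.0304*.946,.035],-109)
E
```

```text
Y [461.2 331. ] [39.2 43.3] [0.4633 0.2742 0.04  ]
Y [257.4 189.5] [78.9 80.5] [0.5648 0.1321 0.04  ]
Y [487.3 155.6] [50.6 84.9] [0.4323 0.1558 0.04  ]
rec [254.8 135.1] [65.3 83.9] [0.5564 0.1025 0.02  ]
blue [235.5 -26.3] [90.4 96.9] [0.5396 0.0247 0.04  ]
t 6.7 pos [0.5754 0.1618 0.0346] yaw -108.8 q [ 0.19  0.28  1.66 -0.    1.2  -2.62] -> [ 2.52 -0.06 -0.04] roll 0.2 F [ 1.2 -0.1  0.4]
```

```bash
python3 - <<'E'
from h import *
y=-112
u=-np.array([np.cos(np.radians(y)),np.sin(np.radians(y))])
p=np.array([.5578,.1088])+.0304*u
go([*p,.035],y)
E
```

```text
t 6.7 pos [0.5754 0.1618 0.0346] yaw -108.8 q [ 0.19  0.28  1.66 -0.    1.2  -2.62] -> [ 2.55 -0.21 -0.04] roll 3.2 F [ 1.2 -0.1  0.4]
```

Call:
play_rows(targets=[0.4,0,0,1,0.8,-0.1,0,2,1.2,-0.1,0,3.2,1.6,-0.2,0,3.2,1.9,-0.2,0,3.2,2.2,-0.2,0,3.2,2.4,-0.2,0,3.2,2.5,-0.2,0,3.2])

```text
t: 7.37
tool_pos: [0.5696, 0.1386, 0.0346]
orientation: [1.757, -2.604, -0.0]
force: [0.1, -0.4, 0.2]
opening: 0.0201
gripper_force: 0.2
```

```bash
python3 - <<'E'
from h import *
c=cam("wrist");save(c,"w4");blobs(c);go([.57,.137,.035],-112)
E
```

```text
Y [462.9 341.9] [26.2 38. ] [0.4644 0.2658 0.04  ]
Y [256.5 188.1] [78.2 78.7] [0.5572 0.1079 0.04  ]
Y [484.8 174.8] [53.4 87.7] [0.4296 0.1508 0.04  ]
blue [226.9  35.2] [74.4 95.1] [0.5408 0.0265 0.04  ]
t 7.42 pos [0.5696 0.1386 0.0346] yaw -112.0 q [ 0.15  0.26  1.7  -0.    1.19 -2.61] -> [ 0.13 -0.1  -0.04] roll 0.0 F [-0.1  0.2 -0.5]
```

View pics/w4.png

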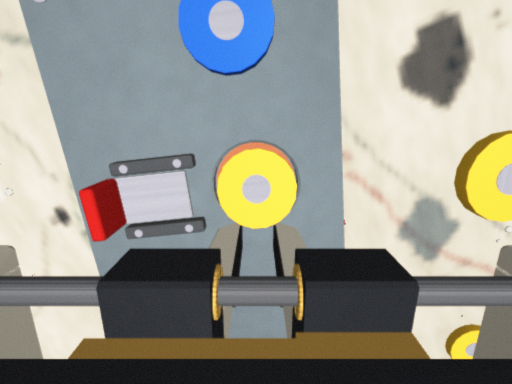

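The yellow disc (256,188) is over the recess with a copper crescent still showing ahead of it, so it hasn't dropped. I nudge on a few mm.

Call:
play_rows(targets=[0.1,0,0,0,0.2,0,0,0,0.3,0,0,0,0.4,0,0,0,0.4,0,0,0])

```text
t: 7.83
tool_pos: [0.5682, 0.1352, 0.0347]
orientation: [1.757, -2.604, -0.0]
force: [-0.1, -0.6, -0.2]
opening: 0.0201
gripper_force: 0.0
```

```bash
python3 - <<'E'
from h import *
c=cam("wrist");save(c,"w5");blobs(c);go([.57,.137,.035],-112)
cv2.imwrite("pics/w5c.png",cv2.resize(c["image"][120:250,180:330,::-1],None,fx=3,fy=3))
E
```

```text
Y [256.9 191. ] [74.1 76.2] [0.5563 0.1063 0.04  ]
Y [484.1 180.9] [54.  87.3] [0.4291 0.1509 0.04  ]
blue [226.4  26.9] [ 93.7 108. ] [0.5381 0.0194 0.04  ]
t 7.88 pos [0.5683 0.1352 0.0347] yaw -112.0 q [ 0.15  0.25  1.7  -0.    1.19 -2.61] -> [-0.23 -0.1  -0.03] roll 0.0 F [ 0.8 -0.6  0.9]
```

View pics/w5c.png

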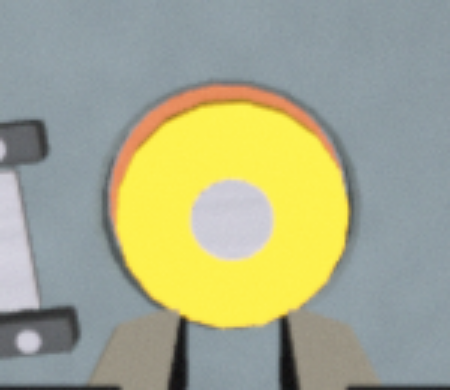

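The disc looks smaller, which suggests it dropped; the crop shows it in the recess against the near wall. I back off, rise and check.

Call:
play_rows(targets=[-1,0,0,0,-2.5,0,0,0,-3.5,0,-2,0,-3.5,0,-6,0,-3.5,0,-10,0,-3.5,0,-12,0,-3.5,0,-12,0,-3.5,0,-12,0], grip=0)

```text
t: 8.55
tool_pos: [0.583, 0.1688, 0.157]
orientation: [-1.756, 2.6, -0.002]
force: [-0.4, -1.3, 0.7]
opening: 0.0006
gripper_force: 0.0
```

```bash
python3 - <<'E'
from h import *
c=cam("wrist");save(c,"w6");blobs(c);go([.669,.077,.155],163.5)
cv2.imwrite("pics/w6c.png",cv2.resize(c["image"][20:220,120:380,::-1],None,fx=3,fy=3))
E
```

```text
Y [406.2 247.1] [27.3 30.9] [0.4537 0.2921 0.04  ]
Y [259.2 126.2] [46.9 48.2] [0.557  0.1091 0.04  ]
Y [421.4 123.3] [54.3 63.5] [0.4077 0.1663 0.04  ]
blue [241.9  24.2] [53.3 61.6] [0.5381 0.0201 0.04  ]
t 8.6 pos [0.5816 0.1684 0.1547] yaw -111.9 q [ 0.2   0.18  1.55  0.    1.41 -2.56] -> [  5.21 -11.52  -0.02] roll -275.4 F [0.1 0.4 0. ]
```

View pics/w6c.png

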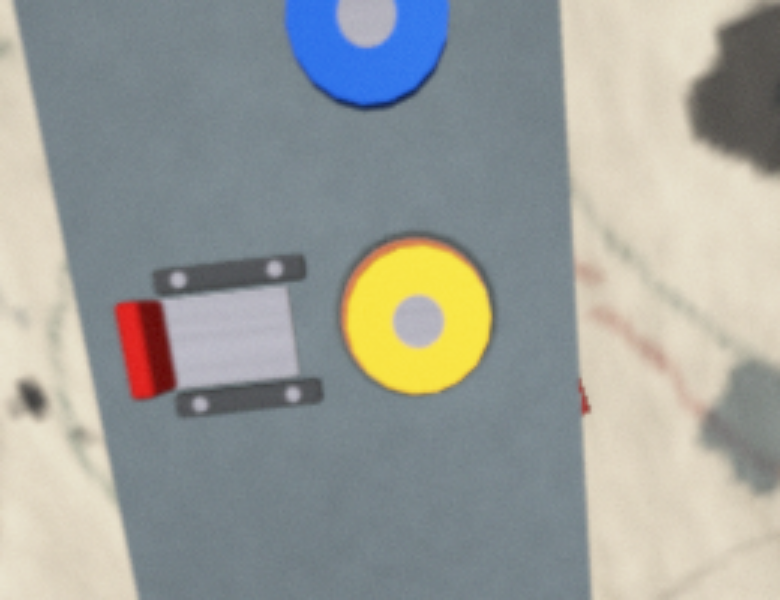

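The disc lies flat inside the rim, with a thin even gap, and the keeper is still back. Tab top is at about crop (137,350), which is (165.7,136.7) in the full image.

```bash
python3 - <<'E'
from h import *
c=cam("wrist");t=ray(c,165.7,136.7,.062)
x=np.array([.959,-.284,0]);print(t.round(4)); go([*(t+.032*x)[:2],.155],163.5)
E
```

```text
[0.6379 0.0845 0.062 ]
t 8.65 pos [0.5807 0.1681 0.1534] yaw -112.0 q [ 0.2   0.18  1.55  0.    1.41 -2.56] -> [  5.31 -11.61  -0.17] roll -275.5 F [-0.2 -0.5  0.3]
```

Call:
play_rows(targets=[5.3,-11.6,0,84.5,5.3,-11.6,0,84.5,5.3,-11.6,0,84.5,5.3,-11.6,0,84.5,5.3,-11.6,0,84.5,5.3,-11.6,0,84.5,5.3,-11.6,0,84.5,5.3,-11.6,0,84.5])

```text
t: 9.32
tool_pos: [0.6678, 0.0751, 0.1516]
orientation: [0.283, -3.124, -0.001]
force: [-0.0, 0.1, 0.2]
opening: 0.0003
gripper_force: 0.0
```

Call:
play_rows(targets=[0,0,0,28,0,0,0,28,0,0,0,28,0,0,0,28,0,0,0,28])

```text
t: 9.73
tool_pos: [0.6678, 0.0753, 0.152]
orientation: [-0.479, -3.101, 0.001]
force: [-0.4, -0.5, -0.5]
opening: 0.0003
gripper_force: 0.0
```

```bash
python3 - <<'E'
from h import *
c=cam("wrist");save(c,"w7");blobs(c);go([.6686,.0754,.046],163.5)
E
```

```text
Y [256.6  73.4] [50.  54.5] [0.5587 0.1094 0.04  ]
blue [159.9  82.7] [50.9 57.4] [0.539  0.0206 0.04  ]
t 9.78 pos [0.668  0.0753 0.1523] yaw 162.8 q [ 0.04  0.36  1.34  0.    1.44 -1.24] -> [-0.09  0.04 10.63] roll -0.7 F [ 0.6  0.3 -1.1]
```

View pics/w7.png

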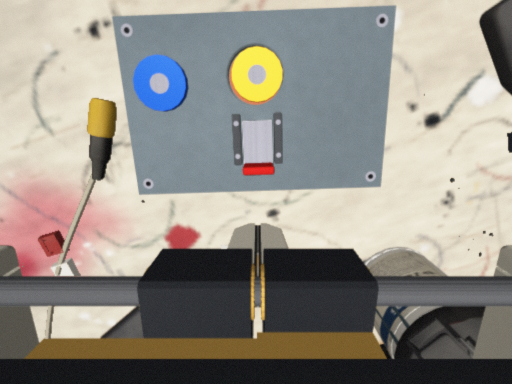

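The fingers line up with the tab at (258,169), the disc is at (257,73), and the spray tin on the right is clear. I go down behind the tab.

Call:
play_rows(targets=[-0.1,0,3,-0.7,-0.1,0,6,-0.7,-0.1,0,8.5,-0.7,-0.1,0,10,-0.7,-0.1,0,10.6,-0.7,-0.1,0,10.6,-0.7])

```text
t: 10.28
tool_pos: [0.6685, 0.0749, 0.0463]
orientation: [-0.449, -3.105, 0.001]
force: [0.9, -0.1, 0.5]
opening: 0.0003
gripper_force: 0.0
```

Call:
play_rows(targets=[0.8,0,0,0,1.6,0,0,0,2.2,0,0,0,2.7,0,0,0,3.2,0,0,0,3.7,0,0,0,4.0,0,0,0,4.0,0,0,0])

```text
t: 10.95
tool_pos: [0.6312, 0.0867, 0.049]
orientation: [-0.452, -3.109, -0.0]
force: [0.5, -0.4, 0.3]
opening: 0.0004
gripper_force: 0.0
```

```bash
python3 - <<'E'
from h import *
c=cam("wrist");save(c,"w8");blobs(c);go([.6686,.0754,.046],163.5)
E
```

```text
Y [ 27.3 167. ] [33.3 66.4] [ 0.5472 -0.0408  0.04  ]
Y [258.9 111.7] [76.1 78.1] [0.5569 0.1101 0.04  ]
blue [111.6 123.8] [77.3 88.3] [0.538  0.0218 0.04  ]
t 11.0 pos [0.6312 0.0866 0.0487] yaw 163.5 q [ 0.06  0.36  1.54  0.    1.24 -1.23] -> [-3.9  -0.    0.27] roll -0.0 F [ 0.3 -0.1  0.9]
```

Call:
play_rows(targets=[0.3,0,0,0,0.5,0,0,0,0.7,0,0,0,0.8,0,0,0])

```text
t: 11.33
tool_pos: [0.6239, 0.0886, 0.0487]
orientation: [-0.452, -3.109, 0.0]
force: [2.6, -1.5, -0.1]
opening: 0.0003
gripper_force: 0.8
```

Call:
play_rows(targets=[0.1,0,0,0,0.2,0,0,0,0.3,0,0,0,0.3,0,0,0])

```text
t: 11.67
tool_pos: [0.623, 0.0889, 0.0489]
orientation: [0.452, 3.105, -0.0]
force: [9.7, -2.3, -6.6]
opening: 0.0004
gripper_force: 5.1
```

```bash
python3 - <<'E'
from h import *
c=cam("wrist");save(c,"w9");blobs(c);go([.6686,.0754,.046],163.5)
E
```

```text
Y [ 30.  178.4] [34.4 58.4] [ 0.5461 -0.0404  0.04  ]
Y [259.4 122. ] [69.9 74.8] [0.5546 0.1109 0.04  ]
blue [113.7 137.7] [76.3 86.5] [0.5378 0.0219 0.04  ]
t 11.72 pos [0.623  0.0889 0.0489] yaw 163.4 q [ 0.06  0.34  1.56 -0.    1.23 -1.22] -> [-4.76  0.01  0.31] roll -0.1 F [ 9.9 -2.5 -6.2]
```

View pics/w9.png

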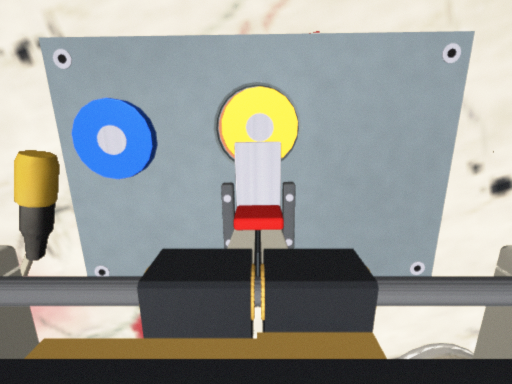

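The keeper covers the disc's near edge (tip at (258,142)), and contact force has risen to 10 N. I press a little more to confirm this is the stop.

Call:
play_rows(targets=[0.1,0,0,0,0.2,0,0,0,0.2,0,0,0])

```text
t: 11.97
tool_pos: [0.6228, 0.0889, 0.0492]
orientation: [0.452, 3.101, -0.0]
force: [19.1, -4.1, -11.6]
opening: 0.0009
gripper_force: 9.2
```

It's a hard stop: force goes up and nothing moves. I back off and rise.

Call:
play_rows(targets=[-0.6,0,0,0,-1.5,0,0,0,-2.5,0,0,0,-3,0,-2,0,-3,0,-6,0,-3,0,-10,0,-3,0,-12,0,-3,0,-12,0])

```text
t: 12.63
tool_pos: [0.6514, 0.0818, 0.1762]
orientation: [0.451, 3.1, 0.003]
force: [0.7, -0.1, 0.3]
opening: 0.0005
gripper_force: 0.0
```

```bash
python3 - <<'E'
from h import *
c=cam("wrist");save(c,"w10");blobs(c);go([.6686,.0754,.046],163.5)
E
```

```text
Y [256.8  91.2] [44.3 45. ] [0.5565 0.1104 0.04  ]
blue [168.6  99.6] [46.2 51.1] [0.5384 0.0211 0.04  ]
t 12.68 pos [0.65   0.0818 0.1728] yaw 163.4 q [ 0.05  0.3   1.38  0.    1.46 -1.24] -> [-1.89 -0.11 12.69] roll -0.1 F [-0.6  0.1 -0.1]
```

View pics/w10.png

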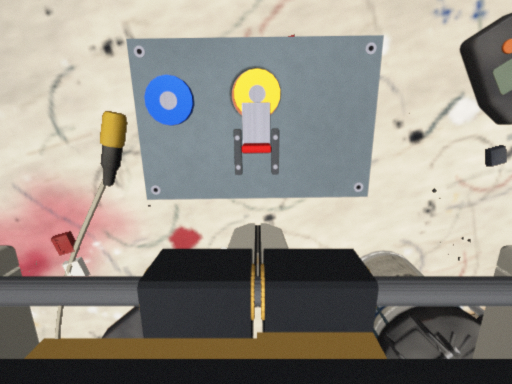

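The disc is seated at (257,92), the keeper covers its edge with the tip at (257,103), the blue disc is still in place and the robot is clear. I hand in.

```bash
python3 -c "
from plant import workorder
print(workorder.close_job())"
```

```text
the job is handed in; nothing more can be done
None
```

The yellow disc is flat in the recess, the keeper is pushed to its stop over the disc's edge, the blue disc is where it was, and the job was handed in at about 12.7 s with no verdict shown.

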